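Bleed the gas tester: back off the valve's lock nut and press the pin

TASK

The gas test on this table is finished: let the test air out. Unscrew the little knurled lock nut on top of the brass tee's valve until it comes against its stop (about two thirds of a turn), without leaning the rubber valve stem over; then press the freed pin down gently, for it bends easily, and keep it down until the gauge needle has fallen to the green zero mark, and let go. Leave the other things on the table where they are.

Things in the scene. Friction and masses are not known exactly. Their poses are not given: they have to be found in the camera images.
- nut_centre (a point): centre of the round knurled brass lock nut, 14.5 mm across, 9 mm tall, red dab on top, axis vertical; z about 0.1345. Grip it from above with the fingers at any yaw. Below it the brass barrel is 8 mm across for 14 mm, then comes a black rubber stem (11 mm, widening to 19 mm at its foot). Nothing else within 100 mm of it stands higher than z = 0.096
- nut (a joint): turn of the lock nut (rad): 0 screwed tight, growing counter-clockwise seen from above (unscrewing); starts at 0 to 0.3, stop at 4.2, beyond which it slips in the fingers. It is captive: it turns in place on the barrel and does not climb. Drags with 0.07 N m. Inside it a collar keeps the pin up and frees it only when the nut is past about 3.4
- pin_rod: the valve's steel pin, 5 mm across, round top, on the valve's axis, standing up through the nut; origin 4.5 mm below the nut's centre when up. Its top is 5.7 to 11.7 mm above the nut's top: this differs from valve to valve, so feel for it. Springs up: 1.5 N to start, 5 N at 3 mm down; a push of over 12 N bends it. Locked until the nut is unscrewed; then it goes down 3.7 mm and stops hard
- valve_seat (a point): top of the valve's brass barrel, on its axis, where the nut seats (z about 0.130); its z axis points along the valve. The rubber stem below gives about 0.4 mm per N sideways at the nut, pivots 32 mm below this point and springs back straight when let go; it tears if leaned over more than 0.1 rad (3.6 mm at the nut)
- tester: the brass test tee on its steel gas riser, bolted to the table, immovable; origin on the table on the riser's axis, which is also the valve's axis. Flange 72 mm across; a red cock lever sticks out to its -y by 80 mm at z = 0.035
- gauge_face (a point): centre of the white dial of the pressure gauge, facing up at z = 0.077, 92 mm from the valve's axis on the tester's +y side; gauge 100 mm across, rim at z = 0.083
- needle (a joint): the gauge's red needle (rad): 0 at the green zero mark, growing clockwise seen from above. Starts between 1.7 and 2.4. The needle falls only while the pin is down by more than 2 mm; with the pin down 3 mm or more it reaches zero in about 1 to 1.5 s. It stays where it is when the pin is let go
- dust_cap: bystander: the valve's black plastic dust cap, 16 mm across, 21 mm tall, already taken off, standing on the table; origin at the centre of its underside
- wrench: bystander: steel spanner 180 mm long lying on the table; origin at the centre of its underside
- spray: bystander: leak-spray bottle, 64 mm across, 155 mm tall; origin at the centre of its underside
- tissue_box: bystander: red plastic tissue box, 135 x 135 x 90 mm; origin at the centre of its underside
- pan: bystander: stainless pan lying upside down, 230 mm across, 62 mm tall; origin at the centre of its underside
- bowl: bystander: white bowl, 112 mm across, 50 mm tall; origin at the centre of its underside
- cup: bystander: white cup, 68 mm across, 55 mm tall; origin at the centre of its underside

How it is judged:
By the outcome, as a careful person would: the job done as asked, in the order asked, and still so for the second after the job is handed in, with the robot touching nothing.
It also fails if it takes over 72 s, if anything falls off the work surface, if the arm or the gripper's body presses on something with over 40 N, if the wrist force passes 120 N, or if a joint passes its speed limit or range.

ROBOT

A 7-joint arm with a two-finger parallel gripper is mounted at the origin on the work surface. World frame = base frame: x ahead of the robot, y to its left, z up, the work surface at z = 0. Lengths are in m, angles in rad, forces in N, time in s.
With the tool pointing down it reaches from about 0.425 to 0.875 m from the base axis. Payload 8.4 kg.
Tool frame: the origin (TCP) lies at the very end of the fingers, on their centre line; the grasp point (between the pads) lies 19 mm behind it (env.pinch_z is the distance from the TCP to the grasp point, in m); z points along the fingers, y is the line along which they close (so a half turn about z gives the same grasp; the last joint's range is limited). The gripper opens to 87 mm and grips with 3 to 60 N. Pads are 19 mm wide; open, the fingers measure 117 mm over their backs; the gripper's body (75 mm by 190 mm) begins 51 mm behind the grasp point.
Start: joints at [1.219, 0.333, 0.04, 1.465, -0.013, 1.343, -0.059], TCP at [0.163, -0.629, 0.223] pointing down, gripper open.
Joint ranges: [-2.58, 2.58], [-0.38, 2.09], [-1.3, 1.39], [0.25, 2.4], [-1.5, 4.64], [0.08, 2.09], [-2.65, 2.65]. Speed limits (rad/s): [2.22, 2.22, 2.79, 2.79, 3.14, 3.14, 3.14].

INTERFACE

Orientations are given as a unit quaternion [w, x, y, z].
In Python, from plant import env, vision, order gives the robot as it stands.
- The arm moves only by the tool arm_command, never from a script. Its argument "commands" is one flat list of numbers, 7 for each row, row after row: the shift along the tool's x, y, z in mm, then the turn, a rotation vector about the tool's x, y, z in rad, then the opening, from 0 (shut) to 1 (fully open). A call has 1 to 20 rows; each row shifts and turns the commanded pose from where the row before left it, along the tool's axes as they then stand; what a row does not reach is not made up. A row lasts 1/12 s, in which the tool goes at most 41.7 mm and 7.16 degrees, less where a joint would pass 70% of its speed; a pose out of reach is approached as far as the arm can. A call is refused whole if a number of a shift passes 41.7 or a number of a turn 0.125, either way. A call with a gripper value outside its range is refused whole. The fingers move at their own pace and stop on an object; the grip force is fixed at half the most. Time passes only in rows, so rows that do not move let the fingers close. It gives the time, the measured TCP pose, the force, the opening and the grip force at its end, in the units of the state.
- env.get_state(): the state, without advancing time (a new reading comes with each control period).
- vision.grab_frame(name): name is "scene" or "top" or "wrist"; returns the picture (400x640x3 uint8, red, green, blue); there is no depth.
- vision.get_calibration(name): a dict with "K" (3x3 intrinsics, pixels), "R" (3x3) and "t" (3): a world point X has camera coordinates R X + t; the wrist camera has in their place "tool_from_camera" (4x4, takes a point from camera to tool coordinates, whose origin is the TCP and whose axes are the flange's). Camera axes: x right, y down, z forward; pixel columns grow to the right and rows downward; lengths in m; the calibration is good to about 2 mm. The wrist camera is an equidistant fisheye: a pixel r from the principal point sees the ray r / f radians off the axis. A picture is of the moment at which its call begins: read the wrist's pose just before it. get_calibration takes no time and is no camera call.
- order.job_done(): hands the job in; it is judged then, once.
The state is a dict: "time_s": time; "joint_pos": joint angles; "joint_velocities": joint speeds; "tau": joint torques, N m; "tool_pos": TCP position; "tool_rot": TCP orientation; "contact_force": force on the tool from outside, world axes, zero at the start; "wrist_torque": the same for the moment, N m; "gripper_width": finger opening in m; "finger_force": force on a finger pad.
Only numpy, scipy, OpenCV 4.12 (cv2) and the standard library are available. Lean on these libraries where they do the work, as an engineer would, in place of code of your own. Each camera call takes 0.05 s, during which the arm holds its last target. There are 200 camera calls.

## Working session

There is one attempt and no reset: what is moved stays moved. The work goes in short steps, Python scripts to look and compute and a tool call to move; the robot and the scene stay as the last step left them, time stands still between calls to the robot, and variables do not carry over. Pictures are saved under pics/ and viewed, at most 10 in all, crops included, and the job is handed in when it is done.

Besides the shell and the picture viewer there is one more tool, called after ">>>" as a command line: name --argument value ..., lists and objects as JSON in quotes. arm_command: Moves the arm, as the interface text tells. Its arguments: {"type":"object","properties":{"commands":{"type":"array"}},"required":["commands"]}

```bash
mkdir -p pics; python3 - <<'E'
from plant import env,vision
import cv2,numpy as np
s=env.get_state(); print(s)
a=vision.grab_frame("scene"); b=vision.grab_frame("top")
for n in("scene","top","wrist"): print(n,vision.get_calibration(n))
cv2.imwrite("pics/s.png",a[:,:,::-1]); cv2.imwrite("pics/t.png",b[:,:,::-1])
cv2.imwrite("pics/st.png",cv2.resize(np.vstack([a,b])[:,:,::-1],None,fx=.75,fy=.75,interpolation=cv2.INTER_AREA))
E
```

```text
{'time_s': 0.0, 'joint_pos': array([ 1.21877308,  0.33393678,  0.0398742 ,  1.46628009, -0.0133803 ,
        1.34326422, -0.0584903 ]), 'joint_velocities': array([ 0.00034949,  0.0019442 , -0.00096254,  0.00113679,  0.00098076,
       -0.00116296,  0.00085399]), 'tau': array([ 9.03352357e-04, -6.56362152e+01,  1.33565493e+00, -4.03819692e+01,
       -5.98761323e-02,  4.44020599e-02,  1.46364619e-04]), 'tool_pos': array([ 0.16243889, -0.62889844,  0.22163823]), 'tool_rot': array([-7.94067784e-04,  9.92020583e-01,  1.26073407e-01, -1.66714584e-04]), 'contact_force': array([-0.15089781,  0.19971622, -0.78379778]), 'wrist_torque': array([ 0.05338736, -0.00912314, -0.02057997]), 'finger_force': 0.0, 'gripper_width': 0.08696849173701576}
scene {'K': array([[464.86235318,   0.        , 317.47684368],
       [  0.        , 464.86235318, 201.16119897],
       [  0.        ,   0.        ,   1.        ]]), 'R': array([[ 0.11634018,  0.9931859 , -0.00683535],
       [ 0.77379837, -0.09495166, -0.62627492],
       [-0.62265645,  0.06757176, -0.77957232]]), 't': array([-0.08703547, -0.35519839,  1
[... 210 characters left out ...]
98092, -0.00246081],
       [-0.98554418,  0.00600012, -0.16931234],
       [ 0.16932387,  0.00146604, -0.98555937]]), 't': array([-0.00322361,  0.56238052,  1.20583595])}
wrist {'K': array([[309.70691629,   0.        , 320.24513916],
       [  0.        , 309.70691629, 198.5837355 ],
       [  0.        ,   0.        ,   1.        ]]), 'tool_from_camera': array([[-7.82937113e-04, -9.68226201e-01, -2.50074809e-01,
         6.83016200e-02],
       [ 9.99999513e-01, -6.07661859e-04, -7.78097557e-04,
        -2.34308956e-04],
       [ 6.01413518e-04, -2.50075296e-01,  9.68226205e-01,
        -1.64730539e-01],
       [ 0.00000000e+00,  0.00000000e+00,  0.00000000e+00,
         1.00000000e+00]])}
```

View pics/st.png

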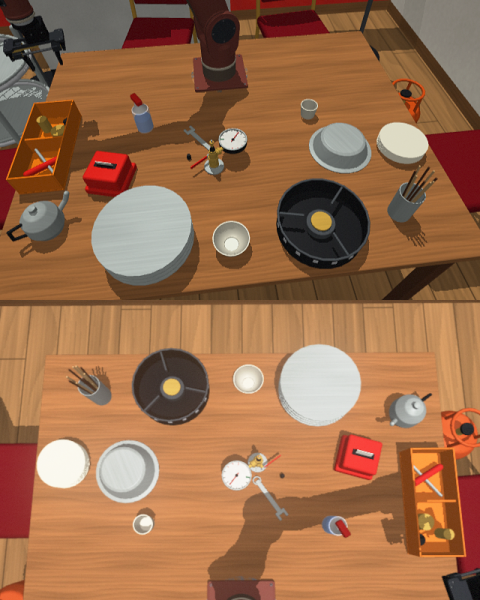

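The tee is near scene px (284,200) and top px (345,213), with the gauge to its left in the top view. I'll enlarge both.

```bash
python3 - <<'E'
import cv2,numpy as np
a=cv2.imread("pics/s.png")[160:250,235:335]; b=cv2.imread("pics/t.png")[180:270,280:380]
cv2.imwrite("pics/z.png",np.hstack([cv2.resize(i,None,fx=4,fy=4,interpolation=cv2.INTER_CUBIC) for i in(a,b)]))
E
```

```text
(no output)
```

View pics/z.png

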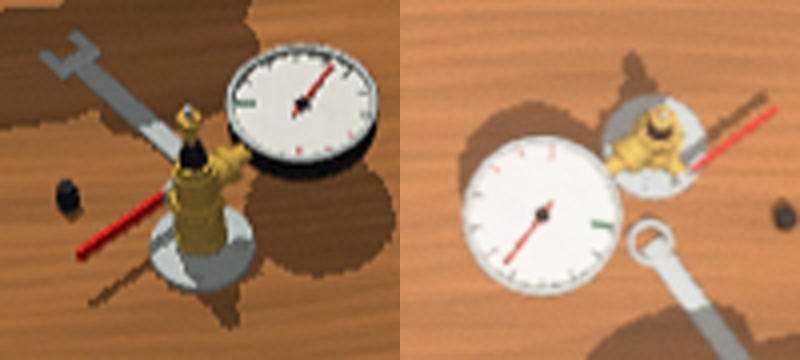

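```bash
cat > h.py <<'E'
import numpy as np
from plant import env,vision
from scipy.spatial.transform import Rotation as Ro
def ray(n,p):
    c=vision.get_calibration(n); d=c["R"].T@np.linalg.inv(c["K"])@[p[0],p[1],1]
    return -c["R"].T@c["t"],d
def plane(n,p,z):
    o,d=ray(n,p); return o+d*(z-o[2])/d[2]
def tri(p,q):
    (o,d),(e,f)=ray("scene",p),ray("top",q)
    k=np.linalg.lstsq(np.c_[d,-f],e-o,rcond=None)[0]
    return (o+k[0]*d+e+k[1]*f)/2,np.linalg.norm(o+k[0]*d-e-k[1]*f)
def toolR(s): return Ro.from_quat(np.roll(s["tool_rot"],-1)).as_matrix()
def wray(s,p):  # fisheye pixel -> world ray
    c=vision.get_calibration("wrist");K=c["K"];T=c["tool_from_camera"]
    v=np.array([p[0]-K[0,2],p[1]-K[1,2]])/K[0,0];r=np.linalg.norm(v)
    d=np.r_[v/max(r,1e-9)*np.sin(r),np.cos(r)];R=toolR(s)
    return s["tool_pos"]+R@T[:3,3],R@T[:3,:3]@d
def wplane(s,p,z):
    o,d=wray(s,p); return o+d*(z-o[2])/d[2]
E
python3 - <<'E'
from h import *
print("nut",tri((282,190),(345,208.3)),plane("scene",(282,190),.1345),plane("top",(345,208.3),.1345))
print("gauge",tri((310.5,186),(315.7,233.5)),plane("scene",(310.5,186),.077),plane("top",(315.7,233.5),.077))
print("flange top",plane("top",(343,216.5),.01))
s=env.get_state();g=(plane("scene",(282,190),.1345)+plane("top",(345,208.3),.1345))/2
print(toolR(s),"tool shift mm",toolR(s).T@(g+[0,0,.12]-s["tool_pos"])*1000)
E
```

```text
nut (array([ 0.52602887, -0.06196969,  0.13606527]), np.float64(0.0016823436357206174)) [ 0.5247597 -0.0611418  0.1345   ] [ 0.52624102 -0.0628854   0.1345    ]
gauge (array([0.47058605, 0.01227073, 0.07637893]), np.float64(0.004264552035245743)) [0.47120808 0.01435631 0.077     ] [0.47039012 0.01013266 0.077     ]
flange top [ 0.52286212 -0.06305538  0.01      ]
[[ 9.68229389e-01  2.50063283e-01 -4.51851545e-04]
 [ 2.50063667e-01 -9.68228514e-01  1.30697405e-03]
 [-1.10669328e-04 -1.37844234e-03 -9.99999044e-01]] tool shift mm [ 493.29732181 -458.19377776  -32.14848913]
```

>>> arm_command --commands '[24.6, -22.9, -1.6, 0, 0, 0, 1, 24.6, -22.9, -1.6, 0, 0, 0, 1, 24.6, -22.9, -1.6, 0, 0, 0, 1, 24.6, -22.9, -1.6, 0, 0, 0, 1, 24.6, -22.9, -1.6, 0, 0, 0, 1, 24.6, -22.9, -1.6, 0, 0, 0, 1, 24.6, -22.9, -1.6, 0, 0, 0, 1, 24.6, -22.9, -1.6, 0, 0, 0, 1, 24.6, -22.9, -1.6, 0, 0, 0, 1, 24.6, -22.9, -1.6, 0, 0, 0, 1, 24.6, -22.9, -1.6, 0, 0, 0, 1, 24.6, -22.9, -1.6, 0, 0, 0, 1, 24.6, -22.9, -1.6, 0, 0, 0, 1, 24.6, -22.9, -1.6, 0, 0, 0, 1, 24.6, -22.9, -1.6, 0, 0, 0, 1, 24.6, -22.9, -1.6, 0, 0, 0, 1, 24.6, -22.9, -1.6, 0, 0, 0, 1, 24.6, -22.9, -1.6, 0, 0, 0, 1, 24.6, -22.9, -1.6, 0, 0, 0, 1, 24.6, -22.9, -1.6, 0, 0, 0, 0.4]'

```text
time_s: 1.77
tool_pos: [0.5248, -0.0613, 0.2545]
tool_rot: [-0.0, 0.992, 0.126, -0.0]
contact_force: [1.2, -1.1, 0.3]
gripper_width: 0.0846
finger_force: 0.0
```

```bash
python3 - <<'E'
from h import *
s=env.get_state();print(s["time_s"],s["joint_pos"],s["tool_pos"],s["gripper_width"])
g=np.array([.5255,-.062,.25]);print(toolR(s).T@(g-s["tool_pos"])*1000)
E
```

```text
1.7667 [ 0.53433856  0.10581492 -0.53753535  1.68815393  0.05531007  1.36299253
 -1.330406  ] [ 0.5248009 -0.0613457  0.2545051] 0.08462140723960748
[0.51442739 0.80843069 4.50495484]
```

>>> arm_command --commands '[0, 0, 0, 0, 0, 0.12, 0.4, 0, 0, 0, 0, 0, 0.12, 0.4, 0, 0, 0, 0, 0, 0.12, 0.4, 0, 0, 0, 0, 0, 0.12, 0.4, 0, 0, 0, 0, 0, 0.12, 0.4, 0, 0, 0, 0, 0, 0.12, 0.4, 0, 0, 0, 0, 0, 0.12, 0.4, 0, 0, 0, 0, 0, 0.12, 0.4, 0, 0, 0, 0, 0, 0.12, 0.4, 0, 0, 0, 0, 0, 0.12, 0.4, 0, 0, 0, 0, 0, 0.12, 0.4, 0, 0, 0, 0, 0, 0.12, 0.4, 0, 0, 0, 0, 0, 0.12, 0.4, 0, 0, 0, 0, 0, 0.12, 0.4, 0, 0, 0, 0, 0, 0.12, 0.4]'

```text
time_s: 3.02
tool_pos: [0.5242, -0.0688, 0.2411]
tool_rot: [0.011, 0.847, -0.532, -0.01]
contact_force: [1.0, -0.2, -0.1]
gripper_width: 0.0346
finger_force: 0.0
```

```bash
python3 - <<'E'
from h import *
s=env.get_state();print(s["time_s"],s["joint_pos"],s["tool_pos"],s["gripper_width"],s["contact_force"])
E
```

```text
3.0167 [-5.37901777e-02  9.65309496e-02  1.01361850e-01  1.71424412e+00
 -9.45747269e-04  1.35925218e+00 -2.64502548e+00] [ 0.52418375 -0.06884819  0.24110746] 0.03463230868639363 [ 0.97457083 -0.24598458 -0.11340069]
```

>>> arm_command --commands '[0, 0, 0, 0, 0, -0.12, 0.4, 0, 0, 0, 0, 0, -0.12, 0.4, 0, 0, 0, 0, 0, 0, 0.4, 0, 0, 0, 0, 0, 0, 0.4]'

```text
time_s: 3.35
tool_pos: [0.5244, -0.0681, 0.2413]
tool_rot: [0.009, 0.904, -0.427, -0.011]
contact_force: [0.3, -0.3, 0.3]
gripper_width: 0.0348
finger_force: 0.0
```

```bash
cat >> h.py <<'E'
def go(s,g,yaw=None):
    "tool-frame shift mm and rotvec to point g, straight down"
    R=toolR(s); z=R[:,2]; rv=np.cross(z,[0,0,-1.])
    return np.round(R.T@(np.array(g)-s["tool_pos"])*1000,2),np.round(R.T@rv,4)
E
python3 - <<'E'
from h import *
import cv2
s=env.get_state();print(s["time_s"],s["joint_pos"],s["tool_pos"],go(s,[.5255,-.062,.25]))
a=vision.grab_frame("wrist");cv2.imwrite("pics/w1.png",a[:,:,::-1])
E
```

```text
3.35 [-3.87347759e-02  9.69438711e-02  8.36295368e-02  1.71325498e+00
  7.40515593e-04  1.35939229e+00 -2.40967855e+00] [ 0.5243738  -0.06811724  0.24125211] (array([-4.12, -4.52, -8.82]), array([ 0.0265,  0.0119, -0.    ]))
```

View pics/w1.png

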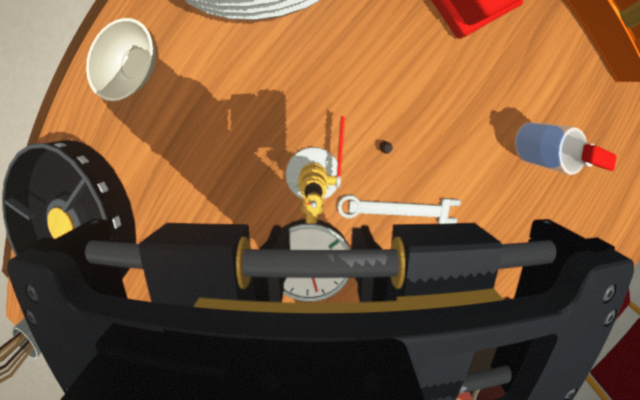

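The nut is near (312,208) with the pin near (313,218), between the fingers in plan. I'll level the tool, centre it and come down to z ≈ 0.175.

>>> arm_command --commands '[0, 0, 0, 0.0265, 0.012, 0, 0.4, -2, -2.4, 16, 0, 0, 0, 0.4, -2, -2.4, 20, 0, 0, 0, 0.4, 0, 0, 18, 0, 0, 0, 0.4, 0, 0, 12, 0, 0, 0, 0.4, 0, 0, 0, 0, 0, 0, 0.4, 0, 0, 0, 0, 0, 0, 0.4]'

```text
time_s: 3.98
tool_pos: [0.5254, -0.0627, 0.1754]
tool_rot: [0.0, 0.904, -0.427, -0.0]
contact_force: [0.1, -0.7, -0.2]
gripper_width: 0.0345
finger_force: 0.0
```

```bash
python3 - <<'E'
from h import *
import cv2
s=env.get_state();print(s["time_s"],s["joint_pos"],s["tool_pos"],go(s,[.5255,-.062,.175]))
np.save("s2.npy",s,allow_pickle=True)
a=vision.grab_frame("wrist");cv2.imwrite("pics/w2.png",a[:,:,::-1])
c=a[150:270,260:380,::-1];cv2.imwrite("pics/w2z.png",cv2.resize(c,None,fx=5,fy=5,interpolation=cv2.INTER_CUBIC))
E
```

```text
3.9833 [-0.03683954  0.12000518  0.07739967  1.82478967 -0.01006655  1.19761484
 -2.40952387] [ 0.52542771 -0.0626666   0.17541821] (array([-0.47, -0.48,  0.42]), array([0.0003, 0.0004, 0.    ]))
```

View pics/w2z.png

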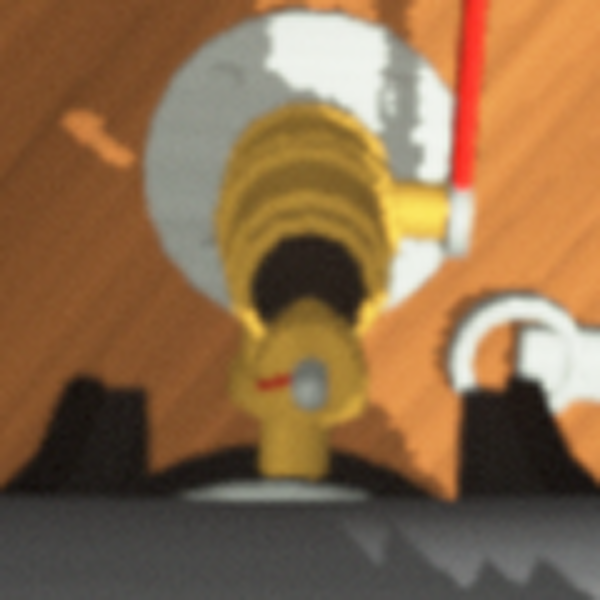

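```bash
python3 - <<'E'
from h import *
s=np.load("s2.npy",allow_pickle=True).item()
for n,p,z in(("nut top",(307,368),.139),("pin",(310,385),.145),("nut left",(247,365),.139),("nut right",(367,365),.139),("flange",(300,170),.01)):
    q=(260+p[0]/5,150+p[1]/5);w=wplane(s,q,z);print(n,w,go(s,[w[0],w[1],.1155]))
E
```

```text
nut top [ 0.52393135 -0.06147971  0.139     ] (array([-1.84,  0.39, 59.92]), array([0.0003, 0.0004, 0.    ]))
pin [ 0.52343   -0.0614727  0.145    ] (array([-2.17,  0.77, 59.92]), array([0.0003, 0.0004, 0.    ]))
nut left [ 0.53057095 -0.05658044  0.139     ] (array([-1.41, -7.85, 59.92]), array([0.0003, 0.0004, 0.    ]))
nut right [ 0.51783366 -0.06704061  0.139     ] (array([-1.42,  8.63, 59.92]), array([0.0003, 0.0004, 0.    ]))
flange [ 0.52521991 -0.0612884   0.01      ] (array([-1.17, -0.73, 59.92]), array([0.0003, 0.0004, 0.    ]))
```

>>> arm_command --commands '[-0.9, 0.2, 15, 0, 0, 0, 0.4, -0.8, 0.2, 15, 0, 0, 0, 0.4, 0, 0, 15, 0, 0, 0, 0.4, 0, 0, 10, 0, 0, 0, 0.4, 0, 0, 5, 0, 0, 0, 0.4, 0, 0, 0, 0, 0, 0, 0.3, 0, 0, 0, 0, 0, 0, 0.25, 0, 0, 0, 0, 0, 0, 0.2, 0, 0, 0, 0, 0, 0, 0.2, 0, 0, 0, 0, 0, 0, 0.2]'

```text
time_s: 4.87
tool_pos: [0.5248, -0.0612, 0.1162]
tool_rot: [-0.0, 0.905, -0.426, 0.001]
contact_force: [0.4, -0.0, -0.0]
gripper_width: 0.0182
finger_force: 0.0
```

```bash
python3 - <<'E'
from h import *
import cv2
s=env.get_state();print(s["time_s"],s["joint_pos"],s["tool_pos"],s["contact_force"],s["gripper_width"])
np.save("s3.npy",s,allow_pickle=True)
a=vision.grab_frame("wrist");b=vision.grab_frame("scene")
c=cv2.resize(a[170:270,270:370,::-1],(400,400),interpolation=cv2.INTER_CUBIC);d=cv2.resize(b[160:220,252:312,::-1],(400,400),interpolation=cv2.INTER_CUBIC)
cv2.imwrite("pics/w3z.png",np.hstack([c,d]))
E
```

```text
4.8667 [-0.03624585  0.1711262   0.07515703  1.89605152 -0.0147383   1.07332348
 -2.40619764] [ 0.52475633 -0.06118581  0.11617877] [ 0.36978929 -0.00629069 -0.04114316] 0.018230329082859605
```

View pics/w3z.png

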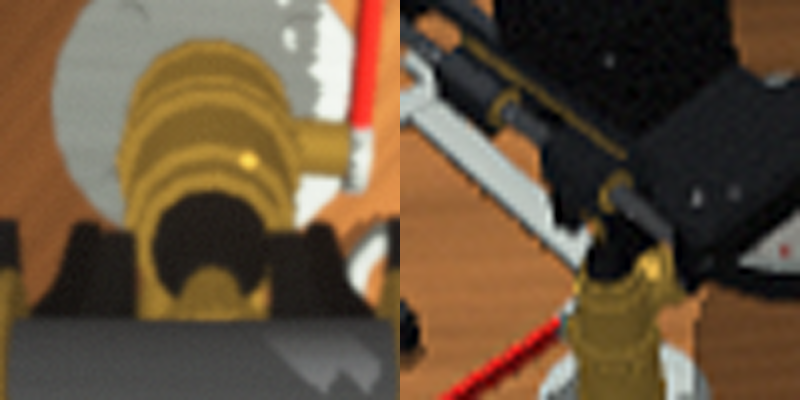

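Finger gap centre is around zoom column 202 and the nut/barrel at 212, so the nut sits about 1 mm towards tool +y. I'll shift by that and close.

>>> arm_command --commands '[0, 0.9, 0.5, 0, 0, 0, 0.2, 0, 0, 0, 0, 0, 0, 0.17, 0, 0, 0, 0, 0, 0, 0.1, 0, 0, 0, 0, 0, 0, 0, 0, 0, 0, 0, 0, 0, 0, 0, 0, 0, 0, 0, 0, 0]'

```text
time_s: 5.47
tool_pos: [0.5236, -0.0617, 0.115]
tool_rot: [-0.0, 0.905, -0.426, 0.0]
contact_force: [-0.3, -0.3, 0.6]
gripper_width: 0.0129
finger_force: 30.0
```

```bash
cat > st.py <<'E'
from h import *
S=[]
s=env.get_state();R=toolR(s)
print(s["time_s"],"j7 %.3f"%s["joint_pos"][6],s["tool_pos"].round(4),"F",s["contact_force"].round(2),"Ftool",(R.T@s["contact_force"]).round(2),"tau",s["wrist_torque"].round(3),"w %.4f ff %.1f"%(s["gripper_width"],s["finger_force"]),"yaw %.3f"%np.arctan2(R[1,0],R[0,0]),"tilt",go(s,s["tool_pos"])[1])
E
python3 st.py
```

```text
5.4667 j7 -2.405 [ 0.5236 -0.0617  0.115 ] F [-0.34 -0.28  0.6 ] Ftool [-0.    0.44 -0.6 ] tau [ 0.117  0.068 -0.004] w 0.0129 ff 30.0 yaw -0.880 tilt [-0.0004 -0.0002  0.    ]
```

Gripped at 30 N with almost no side force. Start unscrewing (tool −z).

>>> arm_command --commands '[0, 0, 0, 0, 0, -0.1, 0, 0, 0, 0, 0, 0, -0.1, 0, 0, 0, 0, 0, 0, -0.1, 0, 0, 0, 0, 0, 0, -0.1, 0, 0, 0, 0, 0, 0, -0.1, 0, 0, 0, 0, 0, 0, -0.1, 0, 0, 0, 0, 0, 0, -0.1, 0, 0, 0, 0, 0, 0, -0.1, 0, 0, 0, 0, 0, 0, -0.1, 0, 0, 0, 0, 0, 0, -0.1, 0, 0, 0, 0, 0, 0, 0, 0, 0, 0, 0, 0, 0, 0, 0]'

```text
time_s: 6.47
tool_pos: [0.5236, -0.0619, 0.115]
tool_rot: [0.0, 0.998, 0.058, 0.0]
contact_force: [-0.1, -1.1, 0.6]
gripper_width: 0.0127
finger_force: 30.0
```

```bash
python3 st.py
```

```text
6.4667 j7 -1.423 [ 0.5236 -0.0619  0.115 ] F [-0.05 -1.13  0.61] Ftool [-0.18  1.11 -0.61] tau [-0.212  0.054 -0.024] w 0.0127 ff 30.0 yaw 0.117 tilt [ 0.0001 -0.0005 -0.    ]
```

>>> arm_command --commands '[0, 0, 0, 0, 0, -0.1, 0, 0, 0, 0, 0, 0, -0.1, 0, 0, 0, 0, 0, 0, -0.1, 0, 0, 0, 0, 0, 0, -0.1, 0, 0, 0, 0, 0, 0, -0.1, 0, 0, 0, 0, 0, 0, -0.1, 0, 0, 0, 0, 0, 0, -0.1, 0, 0, 0, 0, 0, 0, -0.1, 0, 0, 0, 0, 0, 0, -0.1, 0, 0, 0, 0, 0, 0, -0.1, 0, 0, 0, 0, 0, 0, -0.1, 0, 0, 0, 0, 0, 0, -0.1, 0, 0, 0, 0, 0, 0, -0.1, 0, 0, 0, 0, 0, 0, -0.1, 0, 0, 0, 0, 0, 0, -0.1, 0]'

```text
time_s: 7.72
tool_pos: [0.5239, -0.062, 0.1151]
tool_rot: [0.0, 0.689, 0.724, 0.0]
contact_force: [1.4, -1.1, -0.2]
gripper_width: 0.0123
finger_force: 30.0
```

```bash
python3 st.py
```

```text
7.7167 j7 0.057 [ 0.5239 -0.062   0.1151] F [ 1.38 -1.06 -0.2 ] Ftool [-1.13  1.32  0.2 ] tau [-0.352 -0.256 -0.041] w 0.0123 ff 30.0 yaw 1.621 tilt [ 0.001   0.0002 -0.    ]
```

>>> arm_command --commands '[0, 0, 0, 0, 0, -0.1, 0, 0, 0, 0, 0, 0, -0.1, 0, 0, 0, 0, 0, 0, -0.1, 0, 0, 0, 0, 0, 0, -0.1, 0, 0, 0, 0, 0, 0, -0.1, 0, 0, 0, 0, 0, 0, -0.1, 0, 0, 0, 0, 0, 0, -0.1, 0, 0, 0, 0, 0, 0, -0.1, 0, 0, 0, 0, 0, 0, -0.1, 0, 0, 0, 0, 0, 0, -0.1, 0, 0, 0, 0, 0, 0, -0.1, 0, 0, 0, 0, 0, 0, -0.1, 0, 0, 0, 0, 0, 0, -0.1, 0, 0, 0, 0, 0, 0, 0, 0]'

```text
time_s: 8.88
tool_pos: [0.524, -0.0619, 0.1151]
tool_rot: [0.001, 0.11, 0.994, 0.0]
contact_force: [1.4, -0.6, -1.0]
gripper_width: 0.0122
finger_force: 30.0
```

```bash
python3 st.py
```

```text
8.8833 j7 1.335 [ 0.524  -0.0619  0.1151] F [ 1.37 -0.62 -0.99] Ftool [-1.47 -0.31  0.99] tau [-0.168 -0.424 -0.021] w 0.0122 ff 30.0 yaw 2.921 tilt [0.0003 0.0013 0.    ]
```

>>> arm_command --commands '[0, 0, 0, 0, 0, -0.08, 0, 0, 0, 0, 0, 0, -0.08, 0, 0, 0, 0, 0, 0, -0.08, 0, 0, 0, 0, 0, 0, -0.08, 0, 0, 0, 0, 0, 0, -0.08, 0, 0, 0, 0, 0, 0, 0, 0]'

```text
time_s: 9.38
tool_pos: [0.5234, -0.0618, 0.115]
tool_rot: [0.0, -0.088, 0.996, 0.0]
contact_force: [-1.2, -0.2, 1.7]
gripper_width: 0.0126
finger_force: 30.0
```

```bash
python3 st.py
```

```text
9.3833 j7 1.724 [ 0.5234 -0.0618  0.115 ] F [-1.24 -0.24  1.74] Ftool [ 1.26 -0.02 -1.74] tau [ 0.041  0.135 -0.187] w 0.0126 ff 30.0 yaw -2.966 tilt [0.0001 0.0002 0.    ]
```

Turn moment jumped to 0.19 N m after 4.2 rad: at the stop. Release, rise, look.

>>> arm_command --commands '[0, 0, 0, 0, 0, 0, 0.2, 0, 0, 0, 0, 0, 0, 0.4, 0, 0, 0, 0, 0, 0, 0.4, 0, 0, 0, 0, 0, 0, 0.4, 0, 0, -10, 0, 0, 0, 0.4, 0, 0, -20, 0, 0, 0, 0.4, 0, 0, -20, 0, 0, 0, 0.4, 0, 0, -10, 0, 0, 0, 0.4, 0, 0, 0, 0, 0, 0, 0.4]'

```text
time_s: 10.13
tool_pos: [0.5252, -0.0617, 0.1779]
tool_rot: [0.003, -0.089, 0.996, -0.0]
contact_force: [-0.2, 0.4, -0.0]
gripper_width: 0.0345
finger_force: 0.0
```

```bash
python3 st.py; python3 - <<'E'
from h import *
import cv2
s=env.get_state();np.save("s4.npy",s,allow_pickle=True)
a=vision.grab_frame("wrist");t=vision.grab_frame("top")
c=cv2.resize(a[150:250,270:370,::-1],(500,500),interpolation=cv2.INTER_CUBIC)
d=cv2.resize(t[180:240,320:370,::-1],(300,360),interpolation=cv2.INTER_CUBIC)
cv2.imwrite("pics/w4z.png",np.hstack([c,np.vstack([d,np.zeros((140,300,3),np.uint8)])]))
E
```

```text
10.1333 j7 1.744 [ 0.5252 -0.0617  0.1779] F [-0.24  0.41 -0.02] Ftool [0.17 0.44 0.02] tau [ 0.165 -0.147 -0.005] w 0.0345 ff 0.0 yaw -2.964 tilt [-0.0014  0.005   0.    ]
```

View pics/w4z.png

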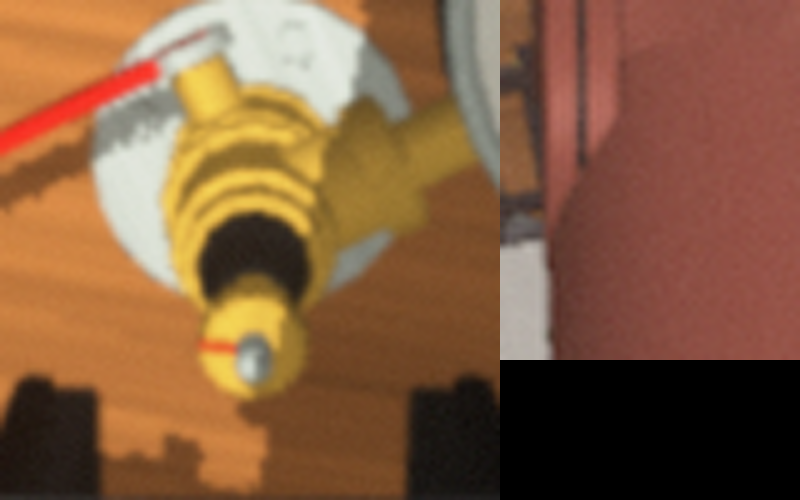

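```bash
python3 - <<'E'
from h import *
s=np.load("s4.npy",allow_pickle=True).item()
for n,p,z in(("nut top",(253,343),.139),("pin",(254,352),.147),("l",(201,343),.139),("r",(306,343),.139)):
    q=(270+p[0]/5,150+p[1]/5);w=wplane(s,q,z);print(n,w,go(s,[w[0],w[1],.16]))
print(go(s,[.5238,-.0618,.16]))
E
```

```text
nut top [ 0.52435353 -0.06137257  0.139     ] (array([ 0.87,  0.53, 17.93]), array([-0.0014,  0.005 ,  0.    ]))
pin [ 0.52293729 -0.06149372  0.147     ] (array([ 2.28,  0.66, 17.92]), array([-0.0014,  0.005 ,  0.    ]))
l [ 0.52562754 -0.06845718  0.139     ] (array([ 0.87, -6.67, 17.94]), array([-0.0014,  0.005 ,  0.    ]))
r [ 0.5230661  -0.05414945  0.139     ] (array([ 0.86,  7.87, 17.92]), array([-0.0014,  0.005 ,  0.    ]))
(array([ 1.49,  0.21, 17.92]), array([-0.0014,  0.005 ,  0.    ]))
```

>>> arm_command --commands '[0, 0, 0, -0.0014, 0.005, 0, 0.2, 0.7, 0.2, 0, 0, 0, 0, 0, 0.7, 0.2, 0, 0, 0, 0, 0, 0, 0, 5, 0, 0, 0, 0, 0, 0, 7, 0, 0, 0, 0, 0, 0, 6, 0, 0, 0, 0, 0, 0, 3, 0, 0, 0, 0, 0, 0, 0, 0, 0, 0, 0, 0, 0, 0, 0, 0, 0, 0]'

```text
time_s: 10.98
tool_pos: [0.5219, -0.0615, 0.1537]
tool_rot: [-0.003, -0.089, 0.996, 0.001]
contact_force: [0.5, -0.1, 0.6]
gripper_width: 0.0003
finger_force: 0.0
```

```bash
python3 st.py
```

```text
10.9833 j7 1.739 [ 0.5219 -0.0615  0.1537] F [ 0.52 -0.1   0.62] Ftool [-0.49 -0.19 -0.62] tau [ 0.145 -0.183 -0.024] w 0.0003 ff 0.0 yaw -2.963 tilt [ 0.0016 -0.005  -0.    ]
```

>>> arm_command --commands '[-1.8, 0, 0, 0.0014, -0.005, 0, 0, 0, 0, 0, 0, 0, 0, 0, 0, 0, 0, 0, 0, 0, 0, 0, 0, 0, 0, 0, 0, 0]'

```text
time_s: 11.32
tool_pos: [0.524, -0.0612, 0.1542]
tool_rot: [0.0, -0.089, 0.996, -0.0]
contact_force: [0.1, -1.0, -0.1]
gripper_width: 0.0004
finger_force: 0.0
```

```bash
python3 st.py
```

```text
11.3167 j7 1.738 [ 0.524  -0.0612  0.1542] F [ 0.05 -1.04 -0.06] Ftool [ 0.13 -1.03  0.06] tau [ 0.123 -0.161  0.019] w 0.0004 ff 0.0 yaw -2.963 tilt [-0.0001  0.001  -0.    ]
```

>>> arm_command --commands '[0, 0, 1, 0, 0, 0, 0, 0, 0, 1, 0, 0, 0, 0, 0, 0, 1, 0, 0, 0, 0, 0, 0, 0, 0, 0, 0, 0, 0, 0, 0, 0, 0, 0, 0]'

```text
time_s: 11.73
tool_pos: [0.5238, -0.0613, 0.1509]
tool_rot: [0.0, -0.089, 0.996, 0.0]
contact_force: [0.4, 0.5, -0.7]
gripper_width: 0.0004
finger_force: 0.0
```

>>> arm_command --commands '[0, 0, 0.6, 0, 0, 0, 0, 0, 0, 0.6, 0, 0, 0, 0, 0, 0, 0, 0, 0, 0, 0, 0, 0, 0, 0, 0, 0, 0]'

```text
time_s: 12.07
tool_pos: [0.5238, -0.0612, 0.1498]
tool_rot: [0.0, -0.089, 0.996, 0.0]
contact_force: [-0.6, -0.7, -0.2]
gripper_width: 0.0006
finger_force: 0.0
```

>>> arm_command --commands '[0, 0, 0.5, 0, 0, 0, 0, 0, 0, 0.5, 0, 0, 0, 0, 0, 0, 0, 0, 0, 0, 0, 0, 0, 0, 0, 0, 0, 0]'

```text
time_s: 12.4
tool_pos: [0.5238, -0.0613, 0.1488]
tool_rot: [0.0, -0.089, 0.996, 0.0]
contact_force: [-0.2, 0.3, -0.1]
gripper_width: 0.0005
finger_force: 0.0
```

>>> arm_command --commands '[0, 0, 0.5, 0, 0, 0, 0, 0, 0, 0.5, 0, 0, 0, 0, 0, 0, 0, 0, 0, 0, 0, 0, 0, 0, 0, 0, 0, 0]'

```text
time_s: 12.73
tool_pos: [0.524, -0.0613, 0.1479]
tool_rot: [0.0, -0.089, 0.996, 0.0]
contact_force: [0.5, -0.1, 0.7]
gripper_width: 0.0001
finger_force: 0.7
```

>>> arm_command --commands '[0, 0, 0.5, 0, 0, 0, 0, 0, 0, 0, 0, 0, 0, 0, 0, 0, 0, 0, 0, 0, 0]'

```text
time_s: 12.98
tool_pos: [0.5239, -0.0612, 0.1474]
tool_rot: [0.0, -0.089, 0.996, 0.0]
contact_force: [0.2, -0.3, 1.4]
gripper_width: 0.0007
finger_force: 0.8
```

>>> arm_command --commands '[0, 0, 0.5, 0, 0, 0, 0, 0, 0, 0, 0, 0, 0, 0, 0, 0, 0, 0, 0, 0, 0]'

```text
time_s: 13.23
tool_pos: [0.5239, -0.0612, 0.1468]
tool_rot: [0.0, -0.089, 0.996, 0.0]
contact_force: [0.4, 0.1, 2.3]
gripper_width: 0.0004
finger_force: 1.0
```

>>> arm_command --commands '[0, 0, 0.5, 0, 0, 0, 0, 0, 0, 0, 0, 0, 0, 0, 0, 0, 0, 0, 0, 0, 0]'

```text
time_s: 13.48
tool_pos: [0.5239, -0.0612, 0.1463]
tool_rot: [0.0, -0.089, 0.996, 0.0]
contact_force: [-0.3, -0.2, 2.3]
gripper_width: 0.0004
finger_force: 1.1
```

>>> arm_command --commands '[0, 0, 0.5, 0, 0, 0, 0, 0, 0, 0, 0, 0, 0, 0, 0, 0, 0, 0, 0, 0, 0]'

```text
time_s: 13.73
tool_pos: [0.5239, -0.0613, 0.1458]
tool_rot: [0.0, -0.089, 0.996, 0.0]
contact_force: [0.2, 0.5, 2.4]
gripper_width: 0.0004
finger_force: 1.2
```

>>> arm_command --commands '[0, 0, 0.4, 0, 0, 0, 0, 0, 0, 0.4, 0, 0, 0, 0, 0, 0, 0, 0, 0, 0, 0, 0, 0, 0, 0, 0, 0, 0]'

```text
time_s: 14.07
tool_pos: [0.5239, -0.0613, 0.1451]
tool_rot: [0.0, -0.089, 0.996, -0.0]
contact_force: [0.4, 0.4, 2.7]
gripper_width: 0.0002
finger_force: 1.8
```

>>> arm_command --commands '[0, 0, 0.4, 0, 0, 0, 0, 0, 0, 0, 0, 0, 0, 0, 0, 0, 0, 0, 0, 0, 0]'

```text
time_s: 14.32
tool_pos: [0.5239, -0.0612, 0.1447]
tool_rot: [0.0, -0.089, 0.996, 0.0]
contact_force: [-0.4, 0.3, 4.1]
gripper_width: 0.0007
finger_force: 2.1
```

>>> arm_command --commands '[0, 0, 0.4, 0, 0, 0, 0, 0, 0, 0.2, 0, 0, 0, 0, 0, 0, 0, 0, 0, 0, 0, 0, 0, 0, 0, 0, 0, 0]'

```text
time_s: 14.65
tool_pos: [0.5239, -0.0613, 0.1441]
tool_rot: [0.0, -0.089, 0.996, 0.0]
contact_force: [0.1, -0.2, 4.8]
gripper_width: 0.0003
finger_force: 2.4
```

>>> arm_command --commands '[0, 0, 0.2, 0, 0, 0, 0, 0, 0, 0, 0, 0, 0, 0, 0, 0, 0, 0, 0, 0, 0, 0, 0, 0, 0, 0, 0, 0, 0, 0, 0, 0, 0, 0, 0, 0, 0, 0, 0, 0, 0, 0, 0, 0, 0, 0, 0, 0, 0, 0, 0, 0, 0, 0, 0, 0, 0, 0, 0, 0, 0, 0, 0, 0, 0, 0, 0, 0, 0, 0, 0, 0, 0, 0, 0, 0, 0, 0, 0, 0, 0, 0, 0, 0, 0, 0, 0, 0, 0, 0, 0]'

```text
time_s: 15.73
tool_pos: [0.524, -0.0613, 0.144]
tool_rot: [0.0, -0.089, 0.996, -0.0]
contact_force: [-0.9, -0.7, 6.1]
gripper_width: 0.0007
finger_force: 2.8
```

```bash
python3 st.py; python3 - <<'E'
from h import *
import cv2
a=vision.grab_frame("scene");w=vision.grab_frame("wrist")
cv2.imwrite("pics/g1.png",np.hstack([cv2.resize(a[160:230,270:350,::-1],(400,350),interpolation=cv2.INTER_CUBIC),cv2.resize(w[::1,::1,::-1],(400,250)).copy() if 0 else cv2.resize(w[100:275,300:500,::-1],(400,350))]))
E
```

```text
15.7333 j7 1.735 [ 0.524  -0.0613  0.144 ] F [-0.87 -0.72  6.12] Ftool [ 0.98 -0.56 -6.12] tau [ 0.121 -0.07   0.043] w 0.0007 ff 2.8 yaw -2.963 tilt [-0.0001  0.0009 -0.    ]
```

View pics/g1.png

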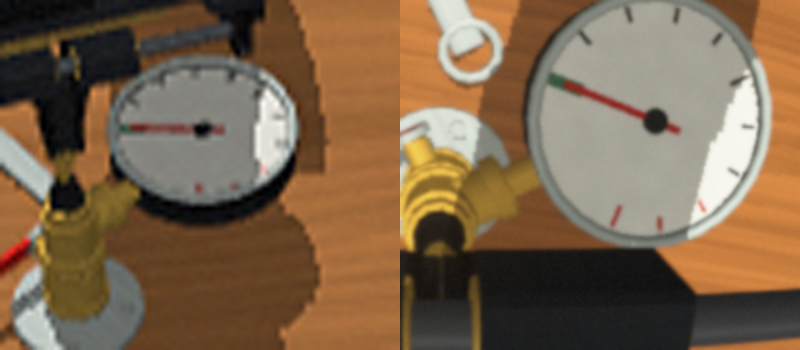

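The needle (hub at (655,120)) points straight at the green mark (560,82). I'll hold a little longer, then let go straight up.

>>> arm_command --commands '[0, 0, 0, 0, 0, 0, 0, 0, 0, 0, 0, 0, 0, 0, 0, 0, 0, 0, 0, 0, 0, 0, 0, 0, 0, 0, 0, 0, 0, 0, 0, 0, 0, 0, 0, 0, 0, 0, 0, 0, 0, 0, 0, 0, -1, 0, 0, 0, 0, 0, 0, -2, 0, 0, 0, 0, 0, 0, -4, 0, 0, 0, 0, 0, 0, -10, 0, 0, 0, 0, 0, 0, -20, 0, 0, 0, 0, 0, 0, -30, 0, 0, 0, 0, 0, 0, -30, 0, 0, 0, 0, 0, 0, -20, 0, 0, 0, 0, 0, 0, 0, 0, 0, 0, 0, 0, 0, 0, 0, 0, 0, 0]'

```text
time_s: 17.17
tool_pos: [0.5242, -0.0612, 0.2623]
tool_rot: [0.001, -0.089, 0.996, -0.0]
contact_force: [0.1, 0.9, -1.0]
gripper_width: 0.0009
finger_force: 0.0
```

```bash
python3 st.py; python3 - <<'E'
from h import *
import cv2
w=vision.grab_frame("wrist")
cv2.imwrite("pics/g2.png",cv2.resize(w[120:270,250:450,::-1],(800,600),interpolation=cv2.INTER_CUBIC))
E
```

```text
17.1667 j7 1.760 [ 0.5242 -0.0612  0.2623] F [ 0.15  0.94 -1.01] Ftool [-0.31  0.9   1.01] tau [ 0.131 -0.095  0.028] w 0.0009 ff 0.0 yaw -2.963 tilt [-0.0007  0.0026 -0.    ]
```

View pics/g2.png

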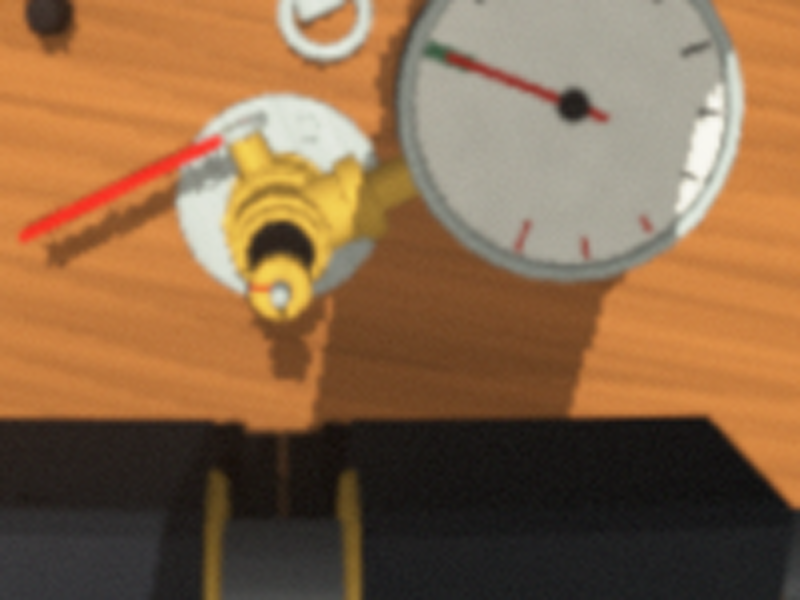

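The needle lies on the green zero mark at (437,52), the pin at (280,295) is straight with the nut unscrewed, and the gripper is clear.

```bash
python3 -c "
from plant import order
print(order.job_done())"
```

```text
the job is handed in; nothing more can be done
None
```

The job is handed in: I unscrewed the lock nut to its stop, pressed the pin at about 6 N until the needle reached the green zero mark, then let go with the gripper clear, at about 17 s of the 72 s allowed.

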